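# Push the complete cell module home and shut its gate

## Robot

A 6-joint arm with a two-finger parallel gripper is mounted at the origin on the work surface. World frame = base frame: x ahead of the robot, y to its left, z up, the work surface at z = 0. Lengths are in mm, angles in rad, forces in N, time in s.
With the tool pointing down it reaches from about 275 to 750 mm from the base axis. Payload 10.2 kg.
Tool frame: the origin (TCP) lies at the very end of the fingers, on their centre line; the grasp point (between the pads) lies 19 mm behind it; z points along the fingers, y is the line along which they close (so a half turn about z gives the same grasp; the last joint's range is limited). The gripper opens to 85 mm and grips with 20 to 120 N. Pads are 22 mm wide; open, the fingers measure 114 mm over their backs; the gripper's body (76 mm by 85 mm) begins 54 mm behind the grasp point. The pads swing forward as they close: fully open they stand 13 mm farther back than shut.
Start: joints at [-1.551, 0.313, 1.498, -0, 1.331, -0.223], TCP at [126.208, -509.61, 231.294] pointing down, gripper open.
Joint ranges: [-2.94, 2.94], [-0.97, 2.17], [0.19, 2.56], [-1.23, 4.37], [0.02, 3.11], [-2.88, 2.88]. Speed limits (rad/s): [2.39, 2.39, 3.01, 3.14, 3.14, 3.14].

## Interface

Orientations are given as a unit quaternion [w, x, y, z].
In Python, from rig import ctrl gives the robot as it stands.
- The arm moves only by the tool step_arm, never from a script. Its argument "increments" is a list of rows, each a list of 3 entries, a list of its own where there are three numbers: the shift along the tool's x, y, z in cm, then the turn, a rotation vector about the tool's x, y, z in degrees, then the opening in per cent of the stroke, from 0 (shut) to 100 (fully open). A call has 1 to 8 rows; each row is the pose to reach, as a shift and turn from the pose commanded when the call began, along the tool's axes at that moment; what a row does not reach only later rows make up. A row lasts 1/8 s, in which the tool goes at most 62.5 mm and 10.7 degrees, less where a joint would pass 70% of its speed; a pose out of reach is approached as far as the arm can. A call with a gripper value outside its range is refused whole. The fingers move at their own pace and stop on an object; "squeeze" is the grip in N (left out, the last holds). Time passes only in rows, so rows that repeat a pose let the fingers close. It gives the time, the measured TCP pose, the force, the opening and the grip force at its end, in the units of the state.
- ctrl.sense(): the state, without advancing time (a new reading comes with each control period).
- ctrl.capture(name): name is "scene" or "top"; returns a dict with "img" (480x640x3 uint8, red, green, blue), "fx", "fy", "cx", "cy" (pixels), "extrinsics" (4x4, takes a point from camera to world coordinates). Camera axes: x right, y down, z forward; pixel columns grow to the right and rows downward; lengths in mm; the calibration is good to about 2 mm. A picture is of the moment at which its call begins. There is no depth.
- ctrl.finish_job(): hands the job in; it is judged then, once.
The state is a dict: "time_s": time; "joints": joint angles; "dq": joint speeds; "tau": joint torques, N m; "eef_pos": TCP position; "ee_rot": TCP orientation; "force": force on the tool from outside, world axes, zero at the start; "wrist_torque": the same for the moment, N m; "grip_width": opening from 0.0 (shut) to 1.0 (fully open); "grip_force": force on a finger pad.
Only numpy, scipy, OpenCV 4.12 (cv2) and the standard library are available. Lean on these libraries where they do the work, as an engineer would, in place of code of your own. Each camera call takes 0.05 s, during which the arm holds its last target. There are 200 camera calls.

## Task

Two cell modules stand part-way out of their docking bays, each with its gate open. With the fingertips, push the complete module (the one with all six cells) fully home against the back of its bay, and only then push that bay's gate fully shut across its front. Nothing is to be lifted or carried; leave the module with the missing cell, its gate and the loose things around as they are.

Things in the scene. Friction and masses are not known exactly. Their poses are not given: they have to be found in the camera images.
- bay_a: bay of the complete module, fixed: black base plate 250 (x) x 140 (y) x 8 mm; back wall, inner face at x = +110; two 8 mm side cheeks from x = -20 to +110, inner faces at y = +-52.5, tops 58 above the bench. Origin: centre of the plate's underside, on the bench. x points into the bay (the way a module is pushed in), y to the side where the gate is hinged, z up.
- module_a: complete module: all six silver cells (31 mm tubes along x), three below, three above. Slides with ordinary friction, 3 to 10 N (0.6 to 0.9 kg). 130 long (x), 100 wide (y), 72 high, loose on the bay's base plate between the cheeks, 2.5 mm play each side. Origin: centre of its underside, 8 above the bench; x points from front to back, z up.
- module_a_front (a point): centre of the outer face of module_a's front plate (flat perforated steel, 100 wide x 72 high), 44 mm above the bench; axes as the module's. Fully home, the module's back touches the bay's back wall and this point is at x = -20 in the bay's frame: the plate is flush with the front ends of the cheeks.
- gate_a (a joint): gate angle of bay_a, rad: 0 = shut (hard stop), the bar straight across the bay's front, along the bay's -y from its hinge, its inner face 6 mm clear of a module that is home; 1.57 = open, pointing out of the bay along its -x. The hinge is stiff: the gate stays where it is left; about 1 N at the tip moves it.
- gate_a_hinge (a point): on the gate's upright hinge axis, 45 mm above the bench, at x = -30, y = +68 in the bay's frame. The gate is a flat steel bar, 135 long from axis to tip, 8 thick (mid-plane through the axis), 25 to 65 above the bench; hinge post 70 tall, 14 thick. Axes turn with the gate: -y along the bar to its tip, +x the side facing the module when shut, -x the outer side, pushed on to shut it.
- gate_a_tip (a point): middle of the gate's free end, 135 mm from its hinge axis, 45 above the bench; axes as at the hinge point
- bay_b: bay of the incomplete module, fixed: black base plate 250 (x) x 140 (y) x 8 mm; back wall, inner face at x = +110; two 8 mm side cheeks from x = -20 to +110, inner faces at y = +-52.5, tops 58 above the bench. Origin: centre of the plate's underside, on the bench. x points into the bay (the way a module is pushed in), y to the side where the gate is hinged, z up.
- module_b: incomplete module: the middle cell of its upper row is missing, so a gap shows from above. Leave it alone. 130 long (x), 100 wide (y), 72 high, loose on the bay's base plate between the cheeks, 2.5 mm play each side. Origin: centre of its underside, 8 above the bench; x points from front to back, z up.
- module_b_front (a point): centre of the outer face of module_b's front plate (flat perforated steel, 100 wide x 72 high), 44 mm above the bench; axes as the module's. Fully home, the module's back touches the bay's back wall and this point is at x = -20 in the bay's frame: the plate is flush with the front ends of the cheeks.
- gate_b (a joint): gate angle of bay_b, rad: 0 = shut (hard stop), the bar straight across the bay's front, along the bay's -y from its hinge, its inner face 6 mm clear of a module that is home; 1.57 = open, pointing out of the bay along its -x. The hinge is stiff: the gate stays where it is left; about 1 N at the tip moves it.
- gate_b_hinge (a point): on the gate's upright hinge axis, 45 mm above the bench, at x = -30, y = +68 in the bay's frame. The gate is a flat steel bar, 135 long from axis to tip, 8 thick (mid-plane through the axis), 25 to 65 above the bench; hinge post 70 tall, 14 thick. Axes turn with the gate: -y along the bar to its tip, +x the side facing the module when shut, -x the outer side, pushed on to shut it.
- gate_b_tip (a point): middle of the gate's free end, 135 mm from its hinge axis, 45 above the bench; axes as at the hinge point
- spare_cell: bystander: spare silver cell standing upright, 31 mm thick, 122 tall; origin: centre of its underside
- screwdriver: bystander: screwdriver about 170 mm long lying on the bench; origin under its middle, x along it
- nut_tray: bystander: grey open tray 80 x 60 x 25 mm; origin: centre of its underside
Things that resemble listed ones, but are neither listed nor needed, are in the scene too. What is shaped like the module_a but red or yellow is not meant.

How it is judged:
By the outcome, as a careful person would: the job done as asked, in the order asked, and still so for the second after the job is handed in, with the robot touching nothing.
It also fails if it takes over 48 s, if anything falls off the work surface, if the arm or the gripper's body presses on something with over 40 N, if the wrist force passes 120 N, or if a joint passes its speed limit or range.

## Working session

There is one attempt and no reset: what is moved stays moved. The work goes in short steps, Python scripts to look and compute and a tool call to move; the robot and the scene stay as the last step left them, time stands still between calls to the robot, and variables do not carry over. Pictures are saved under pics/ and viewed, at most 10 in all, crops included, and the job is handed in when it is done.

Besides the shell and the picture viewer there is one more tool, called after "Emit:" as name(argument=value, ...), one argument or row to a line, values as JSON. step_arm: Moves the arm, as the interface text tells. Its arguments: {"type":"object","properties":{"increments":{"type":"array"},"squeeze":{"type":"number"}},"required":["increments"]}

```bash
mkdir -p pics; cat > h.py <<'E'
import numpy as np, cv2, pickle
from rig import ctrl
def snap(cam,name):
    c=ctrl.capture(cam); cv2.imwrite(f'pics/{name}.png',c['img'][:,:,::-1]); pickle.dump(c,open(f'pics/{name}.pkl','wb')); return c
def load(n): return pickle.load(open(f'pics/{n}.pkl','rb'))
def onz(c,u,v,z):
    E=np.array(c['extrinsics']); d=E[:3,:3]@[(u-c['cx'])/c['fx'],(v-c['cy'])/c['fy'],1]; o=E[:3,3]
    return o+d*(z-o[2])/d[2]
def proj(c,p):
    E=np.array(c['extrinsics']); q=E[:3,:3].T@(np.array(p)-E[:3,3]); return c['fx']*q[0]/q[2]+c['cx'],c['fy']*q[1]/q[2]+c['cy']
E
python3 - <<'E'
from h import *
for n in('top','scene'):
    c=snap(n,n+'0'); print(np.round(c['extrinsics'],3),c['fx'])
s=ctrl.sense(); print(s['time_s'],s['eef_pos'],s['ee_rot'],s['force'])
E
```

```text
[[ 2.500000e-02 -9.830000e-01  1.840000e-01  3.338460e+02]
 [-1.000000e+00 -2.400000e-02  8.000000e-03 -5.716000e+01]
 [-4.000000e-03 -1.850000e-01 -9.830000e-01  1.206772e+03]
 [ 0.000000e+00  0.000000e+00  0.000000e+00  1.000000e+00]] 508.0326596696523
[[ 6.720000e-01  4.080000e-01 -6.170000e-01  1.356999e+03]
 [ 7.400000e-01 -3.700000e-01  5.620000e-01 -7.986850e+02]
 [ 1.000000e-03 -8.350000e-01 -5.510000e-01  7.898320e+02]
 [ 0.000000e+00  0.000000e+00  0.000000e+00  1.000000e+00]] 584.4093374826933
0.1 [ 126.21792122 -509.3839671   230.82029536] [-5.39807990e-04  9.92641345e-01  1.21090317e-01  6.29055115e-05] [ 0.00088794 -0.51967535  0.33365385]
```

View pics/top0.png

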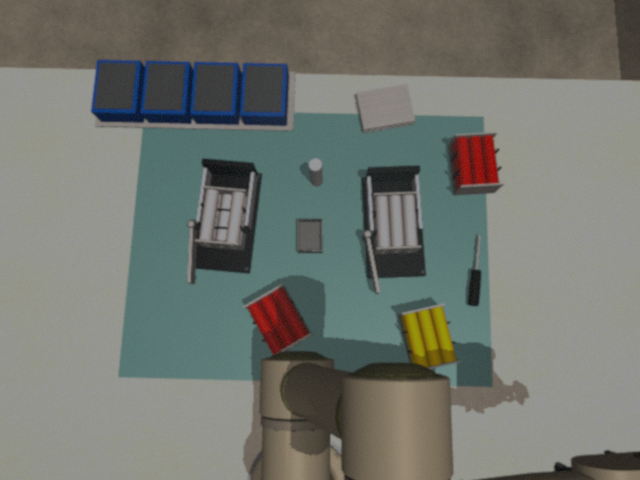

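View pics/scene0.png

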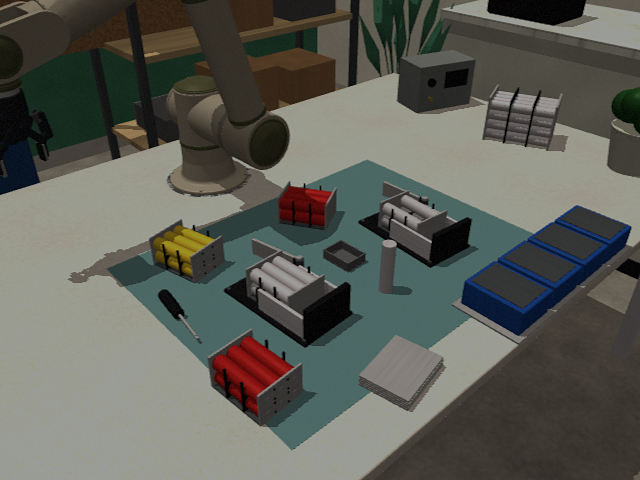

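The complete module is the right one in the top view, around (397,220). Its gate hinge is at (368,233) and the tip near (378,290). The left one, around (222,218), has the gap. I'll crop closer to measure.

```bash
python3 - <<'E'
from h import *
c=load('top0'); im=c['img'][155:300,345:445,::-1]
cv2.imwrite('pics/c1.png',cv2.convertScaleAbs(cv2.resize(im,None,fx=4,fy=4,interpolation=cv2.INTER_CUBIC),alpha=1.6))
c=load('scene0'); im=c['img'][225:350,215:365,::-1]
cv2.imwrite('pics/c2.png',cv2.convertScaleAbs(cv2.resize(im,None,fx=4,fy=4,interpolation=cv2.INTER_CUBIC),alpha=1.6))
E
```

```text
(no output)
```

View pics/c1.png

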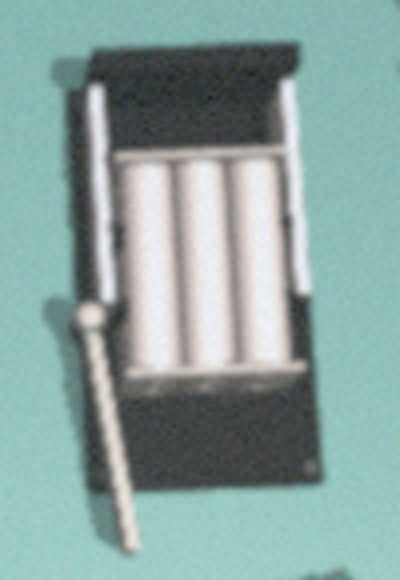

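View pics/c2.png

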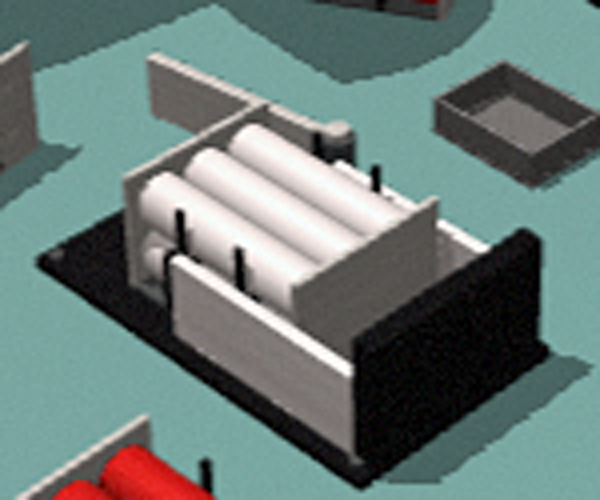

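The crops show six cells, with the front plate's top edge at c1 (126,374)-(306,368). The hinge post is at (90,317), the gate tip at (132,548), and the base plate's front corners at (90,490) and (322,482).

```bash
cat >> h.py <<'E'
O=None
def P(c,x,y,z): return onz(c,345+(x-1.5)/4,155+(y-1.5)/4,z)
E
python3 - <<'E'
from h import *
c=load('top0')
for n,x,y,z in [('hinge',90,317,70),('tip',132,548,65),('cLf',114,300,58),('cLb',105,88,58),('cRf',297,293,58),('cRb',282,82,58),('pL',126,374,80),('pR',306,368,80),('bL',90,490,8),('bR',322,482,8)]:
    print(n,np.round(P(c,x,y,z)[:2],1))
from scipy.spatial.transform import Rotation as R
s=ctrl.sense(); q=s['ee_rot']; print(np.round(R.from_quat([q[1],q[2],q[3],q[0]]).as_matrix(),3))
E
```

```text
hinge [ 565.5 -136.2]
tip [ 434.9 -161.5]
cLf [ 578.3 -150.7]
cLb [ 705.7 -144.3]
cRf [ 585.  -256.3]
cRb [ 711.9 -248.5]
pL [ 531.2 -156. ]
pR [ 537.1 -257.2]
bL [ 473.6 -141.6]
bR [ 481.8 -278.9]
[[ 0.971  0.24  -0.   ]
 [ 0.24  -0.971  0.001]
 [ 0.    -0.001 -1.   ]]
```

Emit:
step_arm(
  increments=[
    [[4,-2,1],[0,0,2],0],
    [[9,-4,2],[0,0,4],0],
    [[15,-7,4],[0,0,6],0],
    [[21,-9.5,6],[0,0,8],0],
    [[27,-12,8],[0,0,10.6],0],
    [[33,-15,8],[0,0,10.6],0],
    [[39,-18,8],[0,0,10.6],0],
    [[44.3,-20.1,8],[0,0,10.6],0],
  ],
  squeeze=40,
)

```text
time_s: 1.1
eef_pos: [492.1, -219.2, 151.2]
ee_rot: [-0.0, 1.0, 0.029, -0.0]
force: [0.0, -1.0, 0.8]
grip_width: -0.002
grip_force: 0.0
```

Emit:
step_arm(
  increments=[
    [[0,0,0],[0,0,0],0],
    [[0,0,0],[0,0,0],0],
  ],
)

```text
time_s: 1.35
eef_pos: [490.4, -221.0, 151.1]
ee_rot: [-0.0, 1.0, 0.029, -0.0]
force: [-0.6, -0.6, 1.1]
grip_width: 0.004
grip_force: 0.0
```

Emit:
step_arm(
  increments=[
    [[0.5,-1.2,0],[0,0,0],0],
    [[1,-1.2,3],[0,0,0],0],
    [[1,-1.2,7],[0,0,0],0],
    [[1,-1.2,10],[0,0,0],0],
    [[1,-1.2,12],[0,0,0],0],
    [[1,-1.2,12.3],[0,0,0],0],
    [[1,-1.2,12.3],[0,0,0],0],
  ],
)

```text
time_s: 2.22
eef_pos: [500.2, -208.7, 29.1]
ee_rot: [0.0, 1.0, 0.029, 0.0]
force: [0.7, -0.2, 0.3]
grip_width: -0.0
grip_force: 0.0
```

```bash
python3 - <<'E'
from h import *
c=snap('top','top1'); im=c['img'][155:300,345:445,::-1]
cv2.imwrite('pics/c3.png',cv2.convertScaleAbs(cv2.resize(im,None,fx=4,fy=4,interpolation=cv2.INTER_CUBIC),alpha=1.6))
s=ctrl.sense(); print(s['eef_pos'],s['force'])
E
```

```text
[ 500.38451685 -208.73014996   29.36011492] [ 0.84600668 -0.28173096  0.21324359]
```

View pics/c3.png

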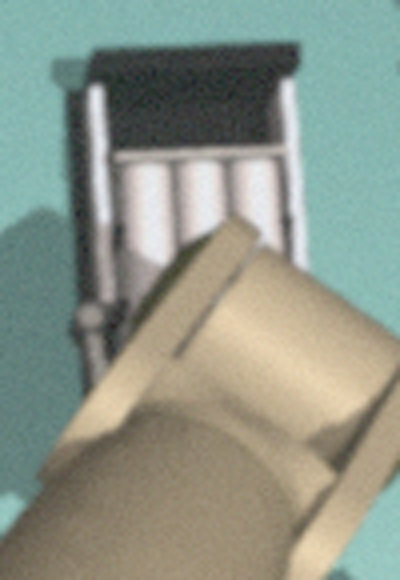

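Nothing has been disturbed; the arm hides the front plate, but the back plate and cheeks are visible. Now I'll push along the bay axis.

Emit:
step_arm(
  increments=[
    [[0.8,0,0],[0,0,0],0],
    [[1.6,0,0],[0,0,0],0],
    [[2.2,0,0],[0,0,0],0],
    [[2.8,0,0],[0,0,0],0],
    [[3.4,0,0],[0,0,0],0],
    [[4,0,0],[0,0,0],0],
  ],
)

```text
time_s: 3.02
eef_pos: [539.7, -205.9, 28.3]
ee_rot: [-0.0, 1.0, 0.029, -0.001]
force: [-6.4, -0.6, 3.5]
grip_width: 0.002
grip_force: 0.0
```

Emit:
step_arm(
  increments=[
    [[0.5,0,0],[0,0,0],0],
    [[1,0,0],[0,0,0],0],
    [[1.5,0,0],[0,0,0],0],
    [[2,0,0],[0,0,0],0],
    [[2.3,0,0],[0,0,0],0],
  ],
)

```text
time_s: 3.65
eef_pos: [562.6, -204.5, 28.3]
ee_rot: [-0.0, 1.0, 0.029, -0.001]
force: [-7.8, 0.1, 2.4]
grip_width: 0.004
grip_force: 0.0
```

Emit:
step_arm(
  increments=[
    [[0.2,0,0],[0,0,0],0],
    [[0.4,0,0],[0,0,0],0],
    [[0.6,0,0],[0,0,0],0],
  ],
)

```text
time_s: 4.03
eef_pos: [567.0, -204.3, 28.1]
ee_rot: [-0.001, 1.0, 0.029, -0.003]
force: [-23.4, -2.6, 9.4]
grip_width: 0.003
grip_force: 0.0
```

Emit:
step_arm(
  increments=[
    [[0.1,0,0],[0,0,0],0],
    [[0.2,0,0],[0,0,0],0],
    [[0.2,0,0],[0,0,0],0],
  ],
)

```text
time_s: 4.4
eef_pos: [566.8, -204.3, 27.9]
ee_rot: [-0.001, 1.0, 0.029, -0.006]
force: [-29.4, -3.4, 12.1]
grip_width: -0.001
grip_force: 0.0
```

The force rose with no further motion, so the module is home. I'll back off, go up and over the gate to its outer side.

Emit:
step_arm(
  increments=[
    [[-1.5,0,0],[0,0,0],0],
    [[-3.5,0,0],[0,0,0],0],
    [[-4.5,0,-3],[0,0,0],0],
    [[-5.5,0,-7],[0,0,0],0],
    [[-6.5,0,-10],[0,0,0],0],
    [[-8,-2,-10.5],[0,0,0],0],
    [[-10,-6,-10.5],[0,0,0],0],
    [[-10.6,-9.5,-10.5],[0,0,0],0],
  ],
)

```text
time_s: 5.4
eef_pos: [459.1, -114.4, 133.6]
ee_rot: [-0.0, 1.0, 0.029, 0.0]
force: [0.7, 0.3, -0.8]
grip_width: 0.002
grip_force: 0.0
```

Emit:
step_arm(
  increments=[
    [[0,0,0],[0,0,0],0],
    [[0,0,0],[0,0,0],0],
  ],
)

```text
time_s: 5.65
eef_pos: [460.3, -116.0, 133.6]
ee_rot: [0.0, 1.0, 0.029, 0.0]
force: [0.1, -1.1, 0.1]
grip_width: -0.0
grip_force: 0.0
```

```bash
python3 - <<'E'
from h import *
c=snap('scene','s2'); a=c['img'][225:350,215:365,::-1]
cv2.imwrite('pics/c4.png',cv2.convertScaleAbs(cv2.resize(a,None,fx=4,fy=4,interpolation=cv2.INTER_CUBIC),alpha=1.6))
p=np.array(ctrl.sense()['eef_pos'])[:2]-[565.5,-136.2]
u=np.array([.9983,.057]); print('rel hinge bay', p@u, p@[-u[1],u[0]])
E
```

```text
rel hinge bay -103.99469956452785 25.91542800714012
```

View pics/c4.png

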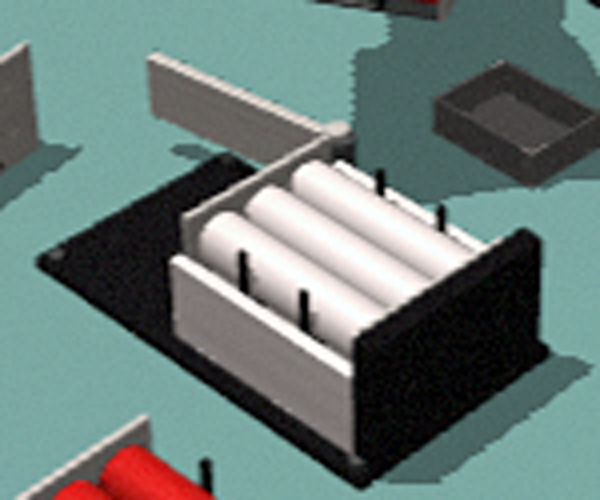

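The module is home: its front plate is flush with the cheek ends at c4 (180,230). The gate is still open, tip at (150,60). Next I'll descend and sweep the gate shut.

Emit:
step_arm(
  increments=[
    [[0,0,3],[0,0,0],0],
    [[0,0,7],[0,0,0],0],
    [[0,0,9.3],[0,0,0],0],
    [[0,0,9.3],[0,0,0],0],
  ],
)

```text
time_s: 6.2
eef_pos: [459.2, -115.9, 39.2]
ee_rot: [-0.001, 1.0, 0.028, -0.001]
force: [0.0, -0.1, 0.3]
grip_width: -0.003
grip_force: 0.0
```

Emit:
step_arm(
  increments=[
    [[0.1,1,0],[0,0,0],0],
    [[0.2,2,0],[0,0,0],0],
    [[0.2,3,0],[0,0,0],0],
    [[0.3,4.2,0],[0,0,0],0],
    [[0.7,5.7,0],[0,0,0],0],
    [[1.2,7.1,0],[0,0,0],0],
    [[2.1,8.5,0],[0,0,0],0],
    [[3,9.7,0],[0,0,0],0],
  ],
)

```text
time_s: 7.2
eef_pos: [495.7, -211.7, 40.3]
ee_rot: [-0.0, 1.0, 0.029, -0.0]
force: [-0.1, 0.5, -0.6]
grip_width: -0.0
grip_force: 0.4
```

Emit:
step_arm(
  increments=[
    [[0.9,0.8,0],[0,0,0],0],
    [[1.7,1.4,0],[0,0,0],0],
    [[2.6,1.9,0],[0,0,0],0],
    [[3.7,2.3,0],[0,0,0],0],
    [[4.8,2.7,0],[0,0,0],0],
    [[5.4,2.8,0],[0,0,0],0],
  ],
)

```text
time_s: 7.95
eef_pos: [551.4, -235.6, 40.4]
ee_rot: [0.0, 1.0, 0.029, 0.0]
force: [-1.5, 0.8, 1.0]
grip_width: 0.0
grip_force: 0.3
```

Emit:
step_arm(
  increments=[
    [[0.3,0,0],[0,0,0],0],
    [[0.6,0,0],[0,0,0],0],
    [[0.8,0,0],[0,0,0],0],
  ],
)

```text
time_s: 8.32
eef_pos: [558.0, -235.0, 40.4]
ee_rot: [-0.0, 1.0, 0.029, -0.001]
force: [-12.2, -1.3, 6.4]
grip_width: -0.002
grip_force: 5.8
```

Emit:
step_arm(
  increments=[
    [[0.2,0,0],[0,0,0],0],
    [[0.3,0,0],[0,0,0],0],
  ],
)

```text
time_s: 8.57
eef_pos: [558.1, -234.9, 40.3]
ee_rot: [-0.001, 1.0, 0.029, -0.005]
force: [-27.1, -2.1, 14.2]
grip_width: -0.002
grip_force: 13.6
```

Emit:
step_arm(
  increments=[
    [[-1,0,0],[0,0,0],0],
    [[-3,0,0],[0,0,0],0],
    [[-5,0,-2],[0,0,0],0],
    [[-7,0,-6],[0,0,0],0],
    [[-9,0,-10],[0,0,0],0],
    [[-12,3,-14],[0,0,0],0],
    [[-16,8,-15],[0,0,0],0],
    [[-20,13,-15],[0,0,0],0],
  ],
)

```text
time_s: 9.57
eef_pos: [371.0, -374.4, 191.8]
ee_rot: [0.001, 1.0, 0.029, 0.001]
force: [-0.7, -0.6, -0.7]
grip_width: -0.001
grip_force: 0.0
```

Emit:
step_arm(
  increments=[
    [[-2,4,0],[0,0,0],0],
    [[-4,8,0],[0,0,0],0],
    [[-4,8,0],[0,0,0],0],
  ],
)

```text
time_s: 9.95
eef_pos: [335.1, -457.2, 190.0]
ee_rot: [0.0, 1.0, 0.027, 0.0]
force: [0.5, -0.4, -0.5]
grip_width: -0.002
grip_force: 0.0
```

```bash
python3 - <<'E'
from h import *
c=snap('top','t3'); a=c['img'][155:300,345:445,::-1]
d=snap('scene','s3'); b=d['img'][225:350,215:315,::-1]
f=lambda i:cv2.convertScaleAbs(cv2.resize(i,(400,580),interpolation=cv2.INTER_CUBIC),alpha=1.6)
cv2.imwrite('pics/c5.png',np.hstack([f(a),cv2.resize(f(b),(400,580))])); cv2.imwrite('pics/s3.png',d['img'][:,:,::-1])
s=ctrl.sense(); print(s['eef_pos'],s['force'],s['time_s'])
E
```

```text
[ 336.48685052 -454.91645698  190.23628773] [ 0.28964951  0.23792427 -0.0451012 ] 10.05
```

View pics/c5.png

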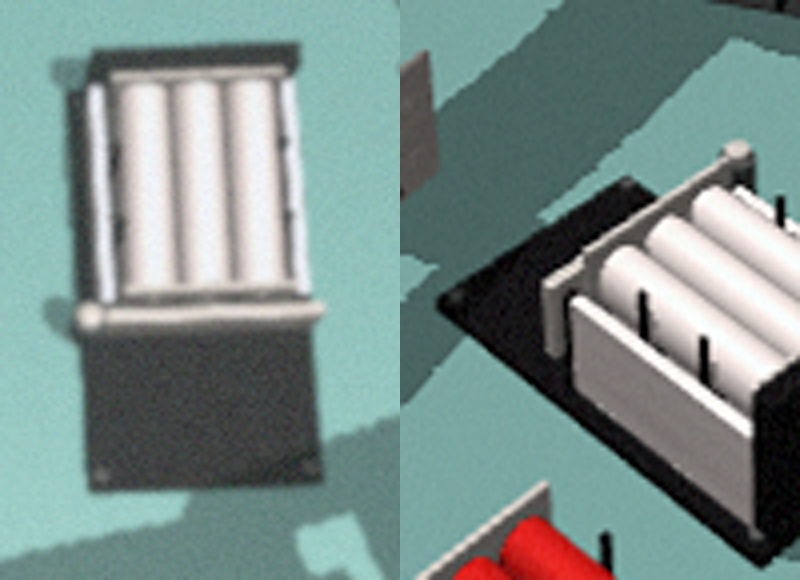

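View pics/s3.png

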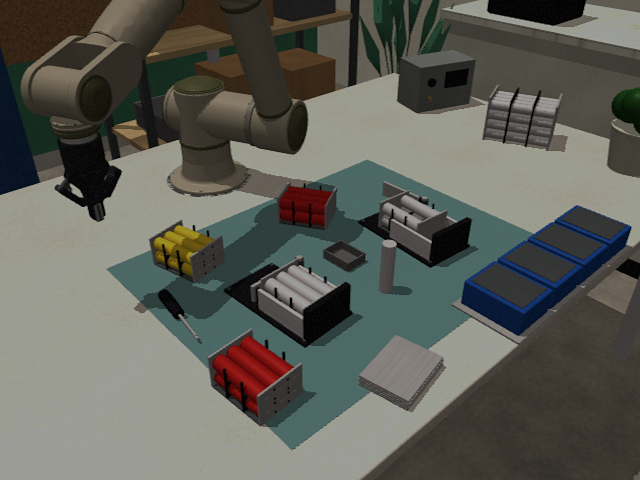

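The module is home and its gate is straight across the front: in c5 it runs from (90,317) to (322,309), parallel to the base plate's front edge. The other things are where they were, and the arm touches nothing.

```bash
python3 -c "
from rig import ctrl
print(ctrl.finish_job())"
```

```text
the job is handed in; nothing more can be done
None
```

I pushed the complete module fully home, then shut its gate against the stop, and handed the job in at about 10 s; the final pictures show both in place and nothing else disturbed.

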